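# Strip the nozzle out of an upturned egg-mix dispensing head with a two-pin spanner

## Task

Strip the egg-mix head for washing: set both pins of the spanner fully down into the two holes of the locking ring, and only with the spanner turn the ring anticlockwise, seen from above, as far as it goes. Lay the spanner, pins down, inside its drawn outline on the white tray, then lift the freed nozzle out of the head and stand it spout up in the outline with two ears. Do not let anything drop, and leave the oil bottle, the shaker and the plug already lying on the tray where they are.

Things in the scene. Friction and masses are not known exactly. Their poses are not given: they have to be found in the camera images.
- spanner_grip (a point): Centre of the spanner's black rubber grip: 92 long (along its x, from -62 to +30), 22 wide (y), 18 high (z); this point is half-way up, 9 above the spanner's underside, 7 behind its balance point. x points to the crescent, z up when the pins are down.
- spanner: The loose face spanner, 155 long, 0.24 kg, lying pins down on the counter; origin 9 below spanner_grip, same axes. A short neck joins the grip to a dark steel crescent (outer radius 47, inner 33, 6 thick, underside 9 above the pin tips), centred 85 ahead of the grip's centre and open to +x; each of its two ends carries a pin.
- pin_a (a point): Tip of one pin, 85 ahead of the grip's centre, 40 to +y, 9 below it. Steel pins 7 in diameter stick out 9 below the crescent; their last 2 taper to 4.4.
- pin_b (a point): Tip of the other pin, 85 ahead of the grip's centre, 40 to -y: the pins stand 80 apart on a line square to the grip.
- ring (a joint): Angle of the bright locking ring on the head, rad: 0 to 0.2 locked (as found), growing anticlockwise seen from above to its stop at 1.05. From about 0.9 the nozzle's ears are free of the ring's lugs. It turns with 0.35 N m of friction and stays where left.
- head: The fixed dispensing head, nozzle end up; origin under its centre, on the ring's axis, at the counter; z up. Steel, 102 across, on a 130 square foot 12 high, a pipe stub towards its +x (85 out, up to 55 high). The ring forms its top: outside diameter 100, bore 67, flat top face 75 above the counter; only the nozzle's spout stands higher.
- hole_a (a point): Centre of the mouth of one pin hole in the ring's top face, 75 above the counter, 40 from the ring's axis. Holes: 10 in diameter, 15 deep, chamfered 1.2. Moves with the ring. At ring angle q the line from hole_b to hole_a points q + 1.047 rad anticlockwise of the head's x.
- hole_b (a point): Mouth of the other pin hole, straight opposite hole_a. Either pin may go in either hole.
- nozzle_mid (a point): On the loose white nozzle's axis, 25 above its underside, half-way up. From 15 to 47 above the underside the spout is a plain round tube 20 in diameter, narrowing to 17 at its top at 50. In the head the underside is 60 above the counter and the spout's top 110, 35 above the ring's face. x along the ears, z up the spout.
- nozzle: The whole nozzle, 0.09 kg; origin at the centre of its underside, axes as nozzle_mid. Flange 48 across, 5 thick, with two ears 14 wide reaching to x -32 and +32; in the head they lie under the ring's lugs, with 2 of play, until the ring is undone.
- spanner_spot (a point): Where spanner_grip comes to lie when the spanner rests, pins down, in its drawn outline on the white tray; x along the outline from grip to crescent, z up. The tray is fixed, 280 by 260, floor 4 above the counter, rim 10 high; the outline has 3 of play.
- spot_nozzle: Centre, on the tray's floor (4 above the counter), of the nozzle's drawn outline: a circle 54 across with two ears reaching to x -35 and +35. The ears may lie either way round.
- plug: Grey metal round plug 48 across, 10 high, already lying in the tray's plain round outline, 130 from the nozzle's outline; origin at its underside. Leave it.
- oil: Oil bottle, 68 across the foot, 172 high; origin at its underside. Leave it.
- shaker: Metal shaker, 58 across, 90 high; origin at its underside. Leave it.
There are look-alikes about, which are no part of the job. Of the things that look like the spanner, the middle-sized one is meant.

How it is judged:
By the outcome, as a careful person would: the job done as asked, in the order asked, and still so for the second after the job is handed in, with the robot touching nothing.
It also fails if it takes over 64 s, if anything falls off the work surface, if the arm or the gripper's body presses on something with over 40 N, if the wrist force passes 120 N, or if a joint passes its speed limit or range.

## Robot

A 6-joint arm with a two-finger parallel gripper is mounted at the origin on the work surface. World frame = base frame: x ahead of the robot, y to its left, z up, the work surface at z = 0. Lengths are in m, angles in rad, forces in N, time in s.
With the tool pointing down it reaches from about 0.375 to 0.975 m from the base axis. Payload 3.8 kg.
Tool frame: the origin (TCP) lies on the front face of the gripper's body, between the roots of the fingers; the fingertips stand ctrl.tips_ahead ahead of it and the grasp point (between the pads) lies 54 mm ahead of it (ctrl.tips_ahead is the distance from the TCP to the fingertips, in m); z points along the fingers, y is the line along which they close (so a half turn about z gives the same grasp; the last joint's range is limited). The gripper opens to 85 mm and grips with 20 to 120 N. Pads are 22 mm wide; open, the fingers measure 114 mm over their backs; the gripper's body (76 mm by 85 mm) begins 54 mm behind the grasp point. The pads swing forward as they close: fully open they stand 13 mm farther back than shut.
Start: joints at [-1.235, 0.264, 1.604, -0, 1.274, -0.037], TCP at [0.246, -0.629, 0.304] pointing down, gripper open.
Joint ranges: [-2.63, 2.63], [-0.94, 2.18], [0.31, 2.57], [-1.31, 4.45], [0, 2.66], [-2.55, 2.55]. Speed limits (rad/s): [2.57, 2.57, 3.14, 3.14, 3.14, 3.14].

## Interface

Orientations are given as a 3x3 rotation matrix whose columns are the frame's x, y, z axes.
In Python, from station import ctrl, get_image, order gives the robot as it stands. The module is installed in compiled form; this text tells all that it offers.
- The arm moves only by the tool apply_moves, never from a script. Its argument "deltas" is text: rows parted by semicolons, each of 7 numbers parted by spaces: the turn, a rotation vector about the world's x, y, z in units of 4 degrees (1.0 is 4 degrees), then the shift along the world's x, y, z in units of 0.04 m (1.0 is 0.04 m), then the gripper command: -1 is fully open, 1 is shut, values between are in proportion. A call has 1 to 8 rows; each row shifts and turns the commanded pose from where the row before left it; what a row does not reach is not made up. A row lasts 1/10 s, in which the tool goes at most 50 mm and 8.59 degrees, less where a joint would pass 70% of its speed; a pose out of reach is approached as far as the arm can. A call with a number of a shift or a turn outside -1 to 1 is refused whole. A call with a gripper value outside its range is refused whole. The fingers move at their own pace and stop on an object; "squeeze" is the grip in N (left out, the last holds). Time passes only in rows, so rows that do not move let the fingers close. It gives the time, the measured TCP pose, the force, the opening and the grip force at its end, in the units of the state.
- ctrl.get_state(): the state, without advancing time (a new reading comes with each control period).
- get_image(name): name is "scene" or "top" or "wrist"; returns a dict with "frame" (420x560x3 uint8, red, green, blue), "camera_matrix" (3x3 intrinsics, pixels), "origin" and "rotation" of the camera in the world; the wrist camera has in their place "tool_from_camera" (4x4, takes a point from camera to tool coordinates, whose origin is the TCP and whose axes are the flange's). Camera axes: x right, y down, z forward; pixel columns grow to the right and rows downward; lengths in m; the calibration is good to about 2 mm. A picture is of the moment at which its call begins: read the wrist's pose just before it. There is no depth.
- order.sign_off(): hands the job in; it is judged then, once.
The state is a dict: "t": time; "qpos": joint angles; "qd": joint speeds; "tau": joint torques, N m; "ee_pos": TCP position; "tcp_rot": TCP orientation; "ft_force": force on the tool from outside, world axes, zero at the start; "wrist_torque": the same for the moment, N m; "width": finger opening in m; "finger_force": force on a finger pad.
Only numpy, scipy, OpenCV 4.12 (cv2) and the standard library are available. Lean on these libraries where they do the work, as an engineer would, in place of code of your own. Each camera call takes 0.05 s, during which the arm holds its last target. There are 200 camera calls.

## Working session

There is one attempt and no reset: what is moved stays moved. The work goes in short steps, Python scripts to look and compute and a tool call to move; the robot and the scene stay as the last step left them, time stands still between calls to the robot, and variables do not carry over. Pictures are saved under pics/ and viewed, at most 10 in all, crops included, and the job is handed in when it is done.

Besides the shell and the picture viewer there is one more tool, called after "Call:" as name(argument=value, ...), one argument or row to a line, values as JSON. apply_moves: Moves the arm, as the interface text tells. Its arguments: {"type":"object","properties":{"deltas":{"type":"string"},"squeeze":{"type":"number"}},"required":["deltas"]}

```bash
mkdir -p pics; cat > h.py <<'E'
import numpy as np, cv2
from station import ctrl, get_image, order
def save(im,n): cv2.imwrite('pics/'+n, im[:,:,::-1])
def ray(d,uv,pose=None):
    K=np.array(d['camera_matrix']); r=np.linalg.inv(K)@np.array([uv[0],uv[1],1.])
    if 'origin' in d: R=np.array(d['rotation']);o=np.array(d['origin'])
    else:
        T=np.array(d['tool_from_camera']);P,Rt=pose; P=np.array(P);Rt=np.array(Rt)
        R=Rt@T[:3,:3]; o=P+Rt@T[:3,3]
    return o,R@r
def at_z(d,uv,z,pose=None):
    o,r=ray(d,uv,pose); return o+r*(z-o[2])/r[2]
E
python3 - <<'E'
from h import *
import pickle
for n in ['scene','top']:
    d=get_image(n); pickle.dump(d,open(n+'.pkl','wb')); save(cv2.resize(d['frame'],(800,600),interpolation=cv2.INTER_CUBIC),n+'0.png'); print(n,d['camera_matrix'],d['origin'],d['rotation'])
s=ctrl.get_state(); print(s, ctrl.tips_ahead)
E
```

```text
scene [[526.64250811   0.         274.90923995]
 [  0.         526.64250811 212.15835391]
 [  0.           0.           1.        ]] [ 1.07406084 -1.00705072  0.86940856] [[ 0.87220755  0.26832293 -0.40897041]
 [ 0.48879435 -0.5093718   0.70825169]
 [-0.01827783 -0.81764489 -0.57543266]]
top [[506.51161475   0.         291.00789388]
 [  0.         506.51161475 207.76353907]
 [  0.           0.           1.        ]] [ 0.32424877 -0.02655832  1.27928158] [[-0.02021713 -0.98719539  0.15822938]
 [-0.99979389  0.01966885 -0.00503044]
 [ 0.00185384 -0.15829847 -0.98738957]]
{'t': 0.1, 'qpos': array([-1.23489054e+00,  2.64696773e-01,  1.60525222e+00,  5.81865518e-05,
        1.27367152e+00, -3.69057504e-02]), 'qd': array([ 0.00182655, -0.00062753, -0.00219585, -0.00052884, -0.00122609,
        0.0008975 ]), 'tau': array([ 4.10260873e-04, -5.16709328e+01, -3.68589878e+01, -2.42164663e-05,
        6.29487084e-03,  2.31632424e-05]), 'ee_pos': array([ 0.24569974, -0.62814753,  0.30266559]), 'tcp_rot': array([[ 9.31313232e-01,  3.64218732e-01, -6.15905422e-04],
       [ 3.64219230e-01, -9.31311235e-01,  1.93286841e-03],
       [ 1.30387240e-04, -2.02443052e-03, -9.99997942e-01]]), 'ft_force': array([-0.72632576,  0.04517449, -0.20115393]), 'wrist_torque': array([ 0.02109557, -0.0335528 , -0.01644601]), 'finger_force': 0.0, 'width': 0.08574086634164838} 0.0726
```

View pics/top0.png

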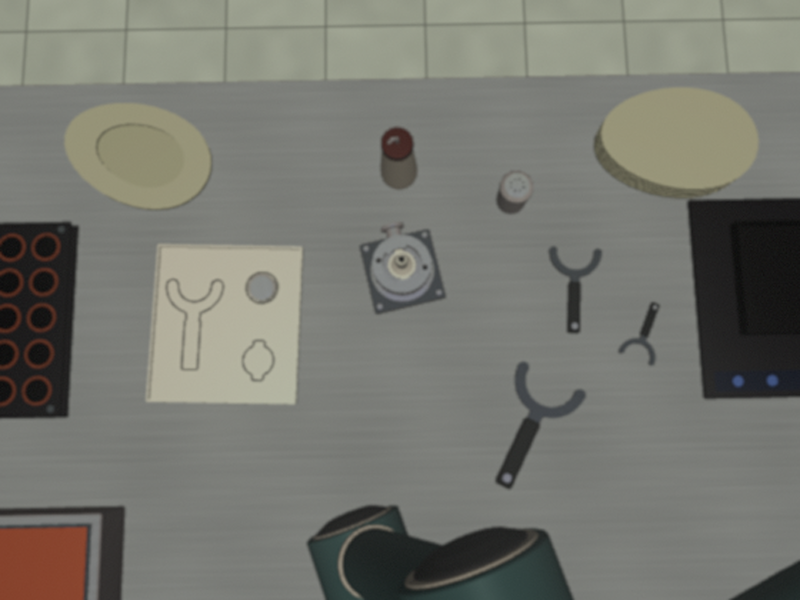

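View pics/scene0.png

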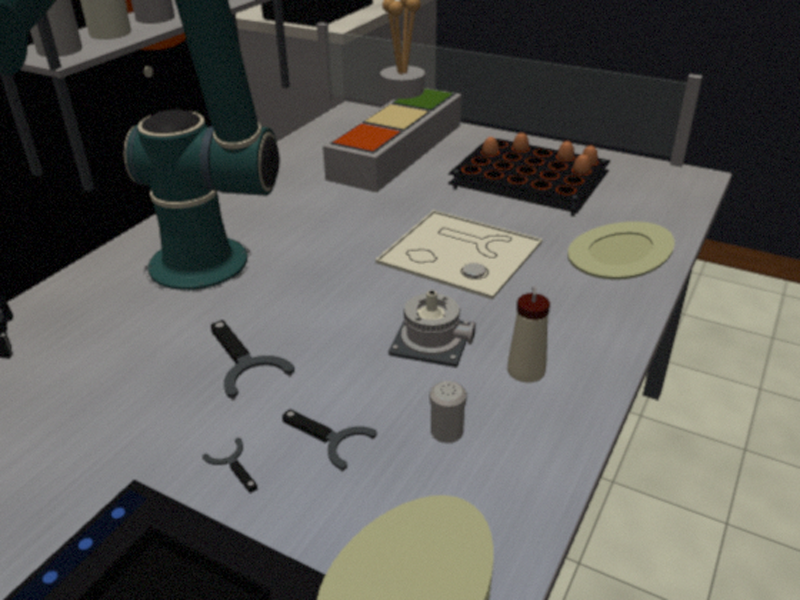

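Top view (800x600 px). Things that could be taken for the spanner are a middle-sized one at (574,290), a small one at (640,335) and a large one at (540,425). By the description I choose (574,290). The head is at (402,265), the spanner outline at (193,325), the nozzle outline at (258,360) and the plug at (262,287). One close crop to check.

```bash
python3 - <<'E'
from h import *
import pickle
d=pickle.load(open('top.pkl','rb')); f=d['frame']
def c(x,y,w,h,s): return cv2.resize(f[y:y+h,x:x+w],None,fx=s,fy=s,interpolation=cv2.INTER_CUBIC)
o=np.zeros((600,800,3),np.uint8)
o[:300,:320]=c(245,150,80,75,4); o[:300,320:640]=c(365,165,80,75,4); 
t=c(100,167,115,120,2.5); o[300:600,:t.shape[1]]=t
t=c(160,167,55,120,2.5)
save(o,'crop1.png')
E
```

```text
(no output)
```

View pics/crop1.png

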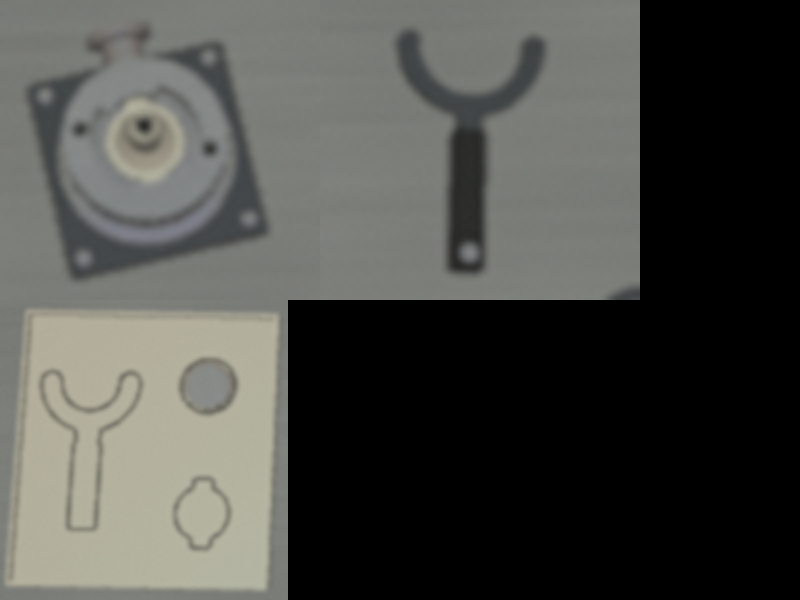

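```bash
python3 - <<'E'
from h import *
import pickle
d=pickle.load(open('top.pkl','rb'))
def P(name,u,v,x0,y0,s,z,oy=0,ox=0):
    p=at_z(d,(x0+(u-ox+.5)/s-.5,y0+(v-oy+.5)/s-.5),z); print(name,p.round(4)); return p[:2]
H=lambda n,u,v,z:P(n,u,v,245,150,4,z)
a=H('hole',80,129,.075);b=H('hole',210,148,.075);print('ctr',(a+b)/2,'len',np.linalg.norm(a-b),'ang a->b',np.arctan2(*(b-a)[::-1]))
cs=[H('foot',u,v,.012) for u,v in [(27,90),(220,42),(268,232),(75,280)]]; print('footctr',np.mean(cs,0))
x=(cs[0]+cs[1]-cs[2]-cs[3]);print('head x ang',np.arctan2(x[1],x[0]))
S=lambda n,u,v,z:P(n,u,v,365,165,4,z,ox=320)
a=S('end',410,40,.015);b=S('end',534,48,.015);r=S('rear',467,271,.012);m=S('gripfront',470,125,.018)
print('pinlen',np.linalg.norm(a-b),'ang',np.arctan2(*((a+b)/2-r)[::-1]),np.arctan2(*(a-b)[::-1])-np.pi/2)
T=lambda n,u,v,z=.004:P(n,u,v,100,167,2.5,z,oy=300)
a=T('end',52,382);b=T('end',131,384);r=T('rear',82,529)
print('pinlen',np.linalg.norm(a-b),'ang',np.arctan2(*((a+b)/2-r)[::-1]),np.arctan2(*(a-b)[::-1])-np.pi/2,'len',np.linalg.norm((a+b)/2-r))
T('noz',202,513);e=T('ear',204,478);g=T('ear',200.5,549);print(np.arctan2(*(e-g)[::-1]));T('plug',208,386,.014)
T('traycorn',27,310);T('c',278,315);T('c',267,589);T('c',8,584)
E
```

```text
hole [0.5821 0.0301 0.075 ]
hole [ 0.5688 -0.0486  0.075 ]
ctr [ 0.57548821 -0.00925749] len 0.07974413654260505 ang a->b -1.7386125740779776
foot [0.6218 0.0667 0.012 ]
foot [ 0.651  -0.0577  0.012 ]
foot [ 0.5266 -0.0853  0.012 ]
foot [0.4984 0.0373 0.012 ]
footctr [ 0.57446666 -0.00974041]
head x ang 0.22568966248296363
end [ 0.6077 -0.2803  0.015 ]
end [ 0.6009 -0.3593  0.015 ]
rear [ 0.4591 -0.3093  0.012 ]
gripfront [ 0.5512 -0.315   0.018 ]
pinlen 0.07922577633946425 ang -0.07210415655281689 -0.08584115212333265
end [0.5587 0.4021 0.004 ]
end [0.555  0.3213 0.004 ]
rear [0.4082 0.3671 0.004 ]
pinlen 0.08081241057788952 ang -0.03592733379670343 -0.04557283282788105 len 0.14874660554917085
noz [0.4218 0.247  0.004 ]
ear [0.4571 0.2454 0.004 ]
ear [0.3858 0.2479 0.004 ]
-0.03506324646182612
plug [0.5496 0.2406 0.014 ]
traycorn [0.6347 0.4303 0.004 ]
c [0.6242 0.1716 0.004 ]
c [0.3448 0.1812 0.004 ]
c [0.355  0.4391 0.004 ]
```

Call:
apply_moves(
  deltas="0 0 -0.8 0.8 0.9 -0.3 -1;0 0 -0.8 0.8 0.9 -0.3 -1;0 0 -0.8 0.8 0.9 -0.3 -1;0 0 -0.8 0.8 0.9 -0.3 -1;0 0 -0.8 0.8 0.9 -0.3 -1;0 0 -0.8 0.8 0.9 -0.3 -1;0 0 -0.8 0.8 0.9 -0.3 -1;0 0 -0.8 0.8 0.9 -0.3 -1",
  squeeze=60,
)

```text
t: 0.9
ee_pos: [0.5026, -0.3388, 0.207]
tcp_rot: [[0.997, -0.076, -0.0], [-0.076, -0.997, 0.0], [-0.0, -0.0, -1.0]]
ft_force: [-0.2, -0.3, 0.3]
width: 0.0852
finger_force: 0.0
```

```bash
cat > look.py <<'E'
import sys,pickle
from h import *
s=ctrl.get_state(); d=get_image('wrist'); pickle.dump((d,s['ee_pos'],s['tcp_rot']),open(sys.argv[1]+'.pkl','wb'))
save(cv2.resize(d['frame'],(800,600),interpolation=cv2.INTER_CUBIC),sys.argv[1]+'.png'); print(s['ee_pos'],s['qd'].round(3),np.array(d['tool_from_camera']).round(3))
E
cat >> h.py <<'E'
def wpt(n):
    import pickle
    d,p,R=pickle.load(open(n+'.pkl','rb'))
    return lambda u,v,z: at_z(d,((u+.5)*.7-.5,(v+.5)*.7-.5),z,(p,R))
E
python3 look.py w1
```

```text
[ 0.50260343 -0.33879483  0.20704436] [ 7.950e-01  2.030e-01 -8.000e-03 -1.000e-03 -2.070e-01  1.343e+00] [[ 0.    -0.951 -0.308  0.08 ]
 [ 1.     0.    -0.001 -0.001]
 [ 0.001 -0.308  0.951 -0.07 ]
 [ 0.     0.     0.     1.   ]]
```

View pics/w1.png

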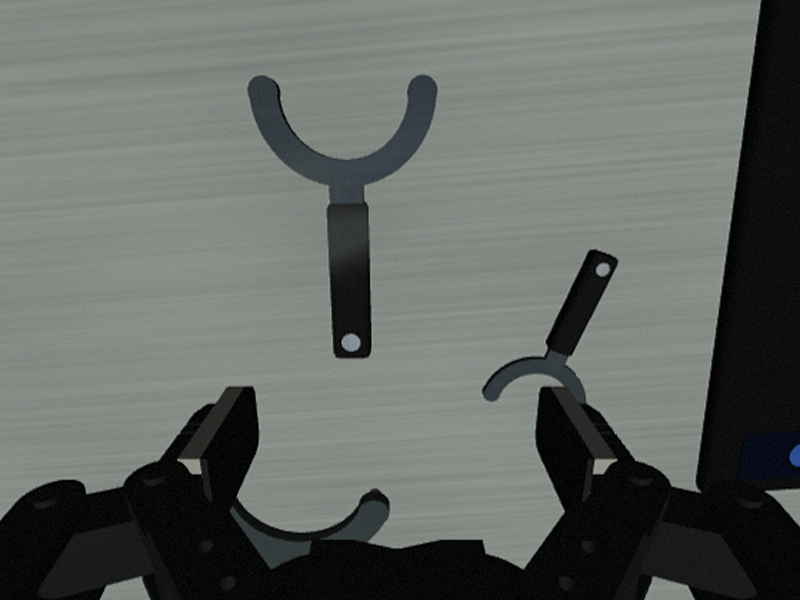

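```bash
python3 - <<'E'
from h import *
w=wpt('w1')
a=w(264,90,.015)[:2];b=w(422,90,.015)[:2];r=w(352,356,.015)[:2];f=w(348,204,.018)[:2]
m=(a+b)/2;print(a,b,r,f,np.linalg.norm(a-b),np.linalg.norm(m-r))
y1=np.arctan2(*(a-b)[::-1])-np.pi/2;y2=np.arctan2(*(m-r)[::-1]);print(y1,y2)
y=(y1+y2)/2;u=np.array([np.cos(y),np.sin(y)]);print('grip',m-.085*u, r+.062*u)
s=ctrl.get_state();print(s['ee_pos'],s['tcp_rot'][:,0])
E
```

```text
[ 0.61076195 -0.27898883] [ 0.60472544 -0.35781554] [ 0.46237055 -0.30763395] [ 0.55173323 -0.315179  ] 0.07905751099590885 0.14577141778567693
-0.07643028914039651 -0.07393800806871768
grip [ 0.52298382 -0.31201755] [ 0.5241954  -0.31229098]
[ 0.50593824 -0.33279751  0.20470002] [ 9.97127096e-01 -7.57464197e-02 -1.85179401e-04]
```

Call:
apply_moves(
  deltas="0 0 0 0.3 0.4 -0.6 -1;0 0 0 0.2 0.2 -0.6 -1;0 0 0 0 0 -0.3 -1;0 0 0 0 0 0 -1;0 0 0 0 0 0 -1",
)

```text
t: 1.45
ee_pos: [0.5214, -0.3173, 0.148]
tcp_rot: [[0.997, -0.075, -0.0], [-0.075, -0.997, -0.0], [-0.0, 0.0, -1.0]]
ft_force: [1.1, -0.5, -0.4]
width: 0.0853
finger_force: 0.0
```

Call:
apply_moves(
  deltas="0 0 0 0.05 0.13 -0.6 -1;0 0 0 0 0 -0.6 -1;0 0 0 0 0 -0.45 -1;0 0 0 0 0 -0.1 -1;0 0 0 0 0 0 1;0 0 0 0 0 0 1;0 0 0 0 0 0 1;0 0 0 0 0 0 1",
)

```text
t: 2.25
ee_pos: [0.5246, -0.312, 0.0793]
tcp_rot: [[0.997, -0.074, 0.002], [-0.074, -0.997, -0.001], [0.002, 0.001, -1.0]]
ft_force: [-0.5, -0.1, -0.4]
width: 0.0279
finger_force: 0.0
```

Call:
apply_moves(
  deltas="0 0 0 0 0 0 1;0 0 0 0 0 0 1;0 0 0 0 0 0 1;0 0 0 0 0 0 1",
)

```text
t: 2.65
ee_pos: [0.5247, -0.3121, 0.0794]
tcp_rot: [[0.997, -0.074, 0.002], [-0.074, -0.997, -0.001], [0.002, 0.001, -1.0]]
ft_force: [-2.2, 0.5, 5.7]
width: 0.0204
finger_force: 60.9
```

Call:
apply_moves(
  deltas="0 0 0 0 0 0.3 1;0 0 0 0 0 0.9 1;0 0 0 0 0 0.9 1;0 0 0 0 0 0.9 1;0 0 -0.1 -0.1 0.8 0.2 1;0 0 -0.2 -0.1 0.9 0 1;0 0 -0.2 -0.1 0.9 0 1;0 0 -0.2 -0.1 0.9 0 1",
)

```text
t: 3.45
ee_pos: [0.5069, -0.1699, 0.2059]
tcp_rot: [[0.992, -0.124, -0.001], [-0.124, -0.992, 0.001], [-0.001, -0.0, -1.0]]
ft_force: [0.4, -0.5, -2.0]
width: 0.0202
finger_force: 59.9
```

Call:
apply_moves(
  deltas="0 0 -0.2 -0.1 0.9 0 1;0 0 -0.2 -0.1 0.9 0 1;0 0 -0.1 -0.1 0.9 0 1;0 0 -0.1 -0.1 0.9 0 1;0 0 0 0 0.6 0 1;0 0 0 0 0.2 0 1;0 0 0 0 0 0 1;0 0 0 0 0 0 1",
)

```text
t: 4.25
ee_pos: [0.4917, 0.004, 0.2059]
tcp_rot: [[0.987, -0.164, -0.0], [-0.164, -0.987, -0.001], [-0.0, 0.001, -1.0]]
ft_force: [-0.0, 0.4, -2.8]
width: 0.02
finger_force: 59.9
```

```bash
python3 look.py w2
```

```text
[0.49174469 0.00403661 0.20586748] [-0.015  0.004 -0.005  0.003  0.001  0.002] [[ 0.    -0.951 -0.309  0.08 ]
 [ 1.     0.    -0.001 -0.001]
 [ 0.001 -0.309  0.951 -0.07 ]
 [ 0.     0.     0.     1.   ]]
```

View pics/w2.png

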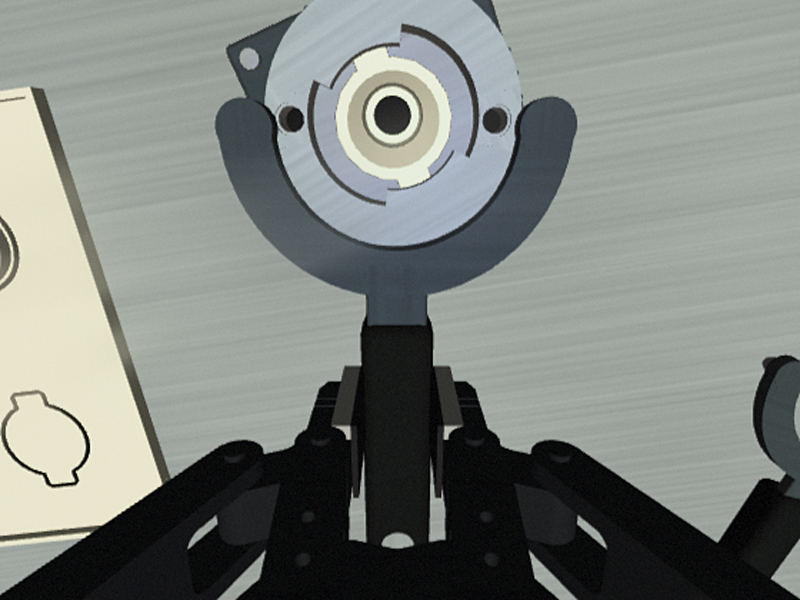

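```bash
python3 - <<'E'
from h import *
w=wpt('w2')
ang=lambda a,b:np.arctan2(*(a-b)[::-1])
h1=w(291,120,.075)[:2];h2=w(495,120,.075)[:2]
e1=w(245.5,125,.1415)[:2];e2=w(548.5,125,.1415)[:2]
print('holes',h1,h2,np.linalg.norm(h1-h2),(h1+h2)/2,ang(h1,h2))
print('ends',e1,e2,np.linalg.norm(e1-e2),(e1+e2)/2,ang(e1,e2))
print('d',(h1+h2)/2-(e1+e2)/2,ang(h1,h2)-ang(e1,e2))
a=w(371,61,.067)[:2];b=w(414,180,.067)[:2];print('ears',np.linalg.norm(a-b),ang(a,b),(a+b)/2)
u=np.array([.987,-.164]);print('expected pin mid', np.array([.49174,.00404])+ .0833*u)
a=w(30,397,.004)[:2];b=w(62,481,.004)[:2];print('spot',(a+b)/2,ang(a,b),np.linalg.norm(a-b))
E
```

```text
holes [0.58449447 0.03183318] [ 0.57146009 -0.04674265] 0.07964957718664664 [ 0.57797728 -0.00745473] 1.4064104624998248
ends [0.58068824 0.0307463 ] [ 0.56769523 -0.04758258] 0.0793991882426626 [ 0.57419173 -0.00841814] 1.4064154919018272
d [0.00378555 0.00096341] -5.0294020024210795e-06
ears 0.048710318365052324 0.2000367451534297 [ 0.57725889 -0.00738324]
expected pin mid [ 0.5739571 -0.0096212]
spot [0.42332259 0.24904475] -0.06073383761145831 0.06423979386063697
```

Call:
apply_moves(
  deltas="0 0 0 0.09 0.02 -0.3 1;0 0 0 0 0 -0.5 1;0 0 0 0 0 -0.35 1;0 0 0 0 0 0 1;0 0 0 0 0 0 1",
)

```text
t: 4.8
ee_pos: [0.4951, 0.005, 0.1591]
tcp_rot: [[0.986, -0.165, -0.002], [-0.165, -0.986, 0.0], [-0.002, 0.0, -1.0]]
ft_force: [0.3, 0.5, -2.7]
width: 0.0204
finger_force: 59.9
```

```bash
python3 look.py w3
```

```text
[0.49509932 0.00502059 0.15910735] [ 0.004 -0.019 -0.023  0.002 -0.001  0.   ] [[ 0.    -0.951 -0.309  0.08 ]
 [ 1.     0.    -0.001 -0.001]
 [ 0.001 -0.309  0.951 -0.07 ]
 [ 0.     0.     0.     1.   ]]
```

View pics/w3.png

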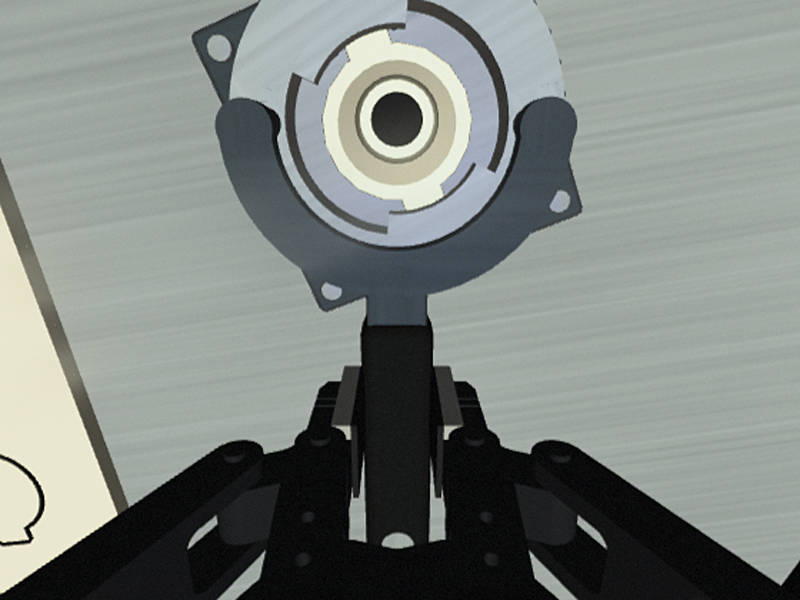

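```bash
python3 - <<'E'
from h import *
w=wpt('w3')
e=w(397,125,.0947);print('pins',e)
print('spout',w(397.5,119.5,.110)); 
l=w(323,122,.065);r=w(471,122,.065);print('flange',l,r,(l+r)/2,np.linalg.norm(l-r))
print('lateral ring edge',w(230,95,.075),w(566,95,.075))
print('foot holes',[w(*p,.012)[:2].round(4) for p in [(218,48),(331,291),(561,202)]],(w(218,48,.012)+w(561,202,.012))/2)
E
```

```text
pins [ 0.57743044 -0.00747574  0.0947    ]
spout [ 0.57822392 -0.00773435  0.11      ]
flange [0.58292948 0.01557111 0.065     ] [ 0.57515328 -0.03101784  0.065     ] [ 0.57904138 -0.00772337  0.065     ] 0.04723345692458055
lateral ring edge [0.59425003 0.03967428 0.075     ] [ 0.57793283 -0.05805685  0.075     ]
foot holes [array([0.6203, 0.0588]), array([0.5119, 0.035 ]), array([ 0.5357, -0.0742])] [ 0.57800187 -0.00770472  0.012     ]
```

Call:
apply_moves(
  deltas="0 0 0 0.01 0 -0.1 1;0 0 0 0 0 -0.1 1;0 0 0 0 0 -0.1 1;0 0 0 0 0 0 1",
)

```text
t: 5.25
ee_pos: [0.4955, 0.0054, 0.1473]
tcp_rot: [[0.986, -0.164, -0.001], [-0.164, -0.986, 0.0], [-0.001, 0.0, -1.0]]
ft_force: [0.2, -0.5, -2.7]
width: 0.0201
finger_force: 59.9
```

Call:
apply_moves(
  deltas="0 0 0 0 0 -0.05 1;0 0 0 0 0 -0.03 1;0 0 0 0 0 0 1",
)

```text
t: 5.55
ee_pos: [0.496, 0.0054, 0.1452]
tcp_rot: [[0.986, -0.164, 0.0], [-0.164, -0.986, 0.0], [0.0, -0.0, -1.0]]
ft_force: [-1.6, 0.7, 0.5]
width: 0.0201
finger_force: 60.4
```

```bash
python3 - <<'E'
from h import *
r=np.array([-.082,.013])
p=r;acc=np.zeros(2)
for k in range(1,16):
    t=np.radians(4*k);R=np.array([[np.cos(t),-np.sin(t)],[np.sin(t),np.cos(t)]])
    n=((R@r-r)/.04-acc).round(3);acc+=n;print(k,n, R@r+[.578,-.0076])
E
```

```text
1 [-0.018 -0.144] [ 4.95292914e-01 -3.51698194e-04]
2 [-0.007 -0.144] [ 0.49498877 -0.00613871]
3 [ 0.002 -0.145] [ 0.49508904 -0.01193284]
4 [ 0.013 -0.145] [ 0.49559326 -0.01770586]
5 [ 0.022 -0.143] [ 0.49649894 -0.02342965]
6 [ 0.033 -0.141] [ 0.4978017  -0.02907631]
7 [ 0.042 -0.138] [ 0.49949517 -0.03461835]
8 [ 0.052 -0.136] [ 0.50157111 -0.04002875]
9 [ 0.061 -0.131] [ 0.5040194  -0.04528117]
10 [ 0.071 -0.127] [ 0.50682812 -0.05035001]
11 [ 0.079 -0.121] [ 0.50998358 -0.05521057]
12 [ 0.087 -0.116] [ 0.51347041 -0.05983918]
13 [ 0.095 -0.109] [ 0.51727162 -0.06421328]
14 [ 0.102 -0.103] [ 0.52136869 -0.06831157]
15 [ 0.11  -0.095] [ 0.52574167 -0.07211408]
```

Call:
apply_moves(
  deltas="0 0 0 0 0 -0.03 1;0 0 0.5 -0.01 -0.07 0 1;0 0 0.5 -0.01 -0.07 0 1;0 0 1 -0.01 -0.14 0 1;0 0 0 0 0 0 1",
)

```text
t: 6.05
ee_pos: [0.4951, -0.006, 0.1447]
tcp_rot: [[1.0, -0.024, 0.001], [-0.024, -1.0, 0.0], [0.001, -0.0, -1.0]]
ft_force: [-4.3, 0.4, 7.1]
width: 0.0199
finger_force: 61.1
```

Call:
apply_moves(
  deltas="0 0 1 0 -0.145 0 1;0 0 1 0.01 -0.145 0 1;0 0 1 0.02 -0.145 0 1;0 0 1 0.035 -0.14 0 1;0 0 1 0.04 -0.14 0 1;0 0 1 0.05 -0.135 0 1;0 0 0 0 0 0 1",
)

```text
t: 6.75
ee_pos: [0.5014, -0.0401, 0.1447]
tcp_rot: [[0.923, 0.385, 0.001], [0.385, -0.923, 0.0], [0.001, 0.0, -1.0]]
ft_force: [-3.6, 0.9, 7.8]
width: 0.0201
finger_force: 61.1
```

Call:
apply_moves(
  deltas="0 0 1 0.06 -0.13 0 1;0 0 1 0.07 -0.13 0 1;0 0 1 0.08 -0.12 0 1;0 0 0 0 0 0 1",
)

```text
t: 7.15
ee_pos: [0.5099, -0.0553, 0.1447]
tcp_rot: [[0.823, 0.568, 0.001], [0.568, -0.823, 0.0], [0.001, 0.0, -1.0]]
ft_force: [-3.4, 0.6, 6.7]
width: 0.0199
finger_force: 61.1
```

```bash
python3 look.py w4; python3 -c "
from h import *
print(ctrl.get_state()['wrist_torque'])"
```

```text
[ 0.50988885 -0.05533999  0.14470608] [ 0.004 -0.004  0.005 -0.003 -0.006  0.053] [[ 0.    -0.951 -0.308  0.08 ]
 [ 1.     0.    -0.001 -0.   ]
 [ 0.001 -0.308  0.951 -0.07 ]
 [ 0.     0.     0.     1.   ]]
[0.1464538  0.3272857  0.05529005]
```

View pics/w4.png

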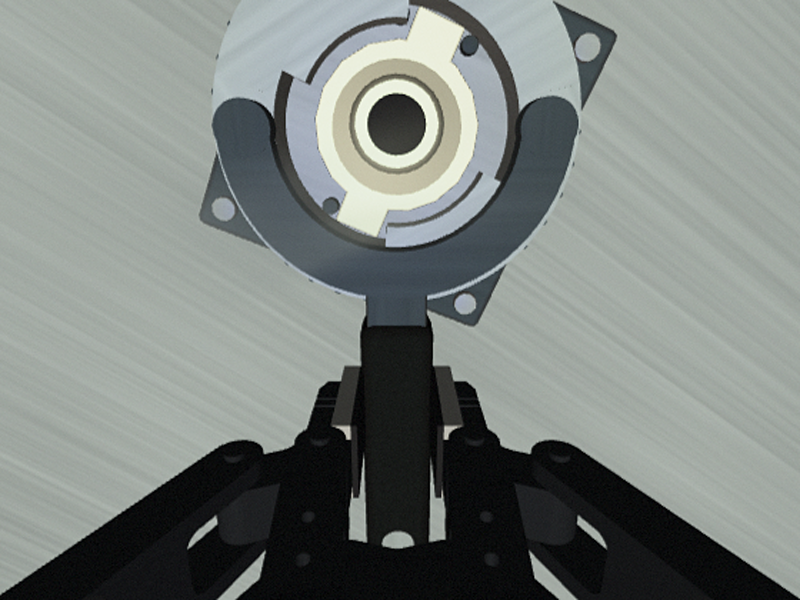

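Call:
apply_moves(
  deltas="0 0 1 0.085 -0.115 0 1;0 0 1 0.095 -0.11 0 1;0 0 0 0 0 0 1",
)

```text
t: 7.5
ee_pos: [0.5172, -0.0644, 0.1447]
tcp_rot: [[0.736, 0.677, 0.001], [0.677, -0.736, -0.0], [0.001, 0.001, -1.0]]
ft_force: [-3.0, 0.1, 6.3]
width: 0.0204
finger_force: 61.0
```

```bash
cat > st.py <<'E'
from h import *
s=ctrl.get_state();R=s['tcp_rot'];print(s['ee_pos'].round(4),'yaw',np.arctan2(R[1,0],R[0,0]).round(4),s['ft_force'].round(1),s['wrist_torque'].round(2))
E
python3 st.py
```

```text
[ 0.5172 -0.0644  0.1447] yaw 0.7441 [-3.   0.1  6.3] [0.2  0.25 0.1 ]
```

Call:
apply_moves(
  deltas="0 0 0.5 0.05 -0.05 0 1;0 0 0.5 0.05 -0.05 0 1;0 0 0 0 0 0 1",
)

```text
t: 7.8
ee_pos: [0.5197, -0.0673, 0.1446]
tcp_rot: [[0.69, 0.724, -0.003], [0.724, -0.69, 0.003], [0.0, -0.004, -1.0]]
ft_force: [-7.1, 3.1, 11.4]
width: 0.0198
finger_force: 62.0
```

```bash
python3 st.py
```

```text
[ 0.5197 -0.0673  0.1446] yaw 0.8093 [-7.1  3.1 11.4] [ 0.76  1.06 -1.01]
```

Call:
apply_moves(
  deltas="0 0 0.2 0.02 -0.02 0 1;0 0 0 0 0 0 1;0 0 -0.5 -0.05 0.05 0.03 1;0 0 -0.45 -0.05 0.04 0 1;0 0 0 0 0 0 1",
)

```text
t: 8.3
ee_pos: [0.5176, -0.0653, 0.1452]
tcp_rot: [[0.725, 0.689, 0.001], [0.689, -0.725, -0.0], [0.001, 0.001, -1.0]]
ft_force: [-0.0, -0.4, 1.2]
width: 0.0204
finger_force: 60.4
```

```bash
python3 st.py
```

```text
[ 0.5176 -0.0653  0.1452] yaw 0.7602 [-0.  -0.4  1.2] [ 0.01 -0.07 -0.04]
```

Call:
apply_moves(
  deltas="0 0 0 0 0 0.2 1;0 0 0 0 0 0.3 1;0 0 0 0 0 0.6 1;0 0 0 0 0 0.7 1;0 0 -0.5 -0.05 0.5 0.1 1;0 0 -1 -0.1 0.9 0 1;0 0 -1 -0.1 0.9 0 1;0 0 -1 -0.1 0.9 0 1",
)

```text
t: 9.1
ee_pos: [0.5031, 0.0637, 0.2217]
tcp_rot: [[0.871, 0.49, 0.001], [0.49, -0.871, 0.0], [0.001, 0.0, -1.0]]
ft_force: [0.7, 1.3, -2.8]
width: 0.0205
finger_force: 59.9
```

Call:
apply_moves(
  deltas="0 0 -1 -0.1 0.9 0 1;0 0 -1 -0.1 0.9 0 1;0 0 -1 -0.1 0.9 0 1;0 0 -1 -0.1 0.9 0 1;0 0 -1 -0.1 0.9 0 1;0 0 -1 -0.08 0.9 0 1;0 0 -1 -0.1 0.9 0 1;0 0 -1 -0.1 0.9 0 1",
)

```text
t: 9.9
ee_pos: [0.4717, 0.3522, 0.2215]
tcp_rot: [[0.999, -0.045, 0.0], [-0.045, -0.999, -0.0], [0.0, 0.0, -1.0]]
ft_force: [1.8, -0.8, -2.3]
width: 0.0203
finger_force: 59.9
```

Call:
apply_moves(
  deltas="0 0 0 0 0.4 0 1;0 0 0 0 0 0 1;0 0 0 0 0 0 1",
)

```text
t: 10.2
ee_pos: [0.472, 0.3663, 0.2207]
tcp_rot: [[0.999, -0.041, -0.0], [-0.041, -0.999, -0.001], [-0.0, 0.001, -1.0]]
ft_force: [-0.7, -1.7, -2.9]
width: 0.0204
finger_force: 60.0
```

```bash
python3 st.py; python3 look.py w5
```

```text
[0.472  0.3663 0.2207] yaw -0.041 [-0.7 -1.7 -2.9] [-0.03  0.04 -0.  ]
[0.47198064 0.3662686  0.22073402] [-0.02  -0.009  0.016 -0.001  0.     0.004] [[ 0.    -0.951 -0.308  0.08 ]
 [ 1.     0.    -0.001 -0.001]
 [ 0.001 -0.308  0.951 -0.07 ]
 [ 0.     0.     0.     1.   ]]
```

View pics/w5.png

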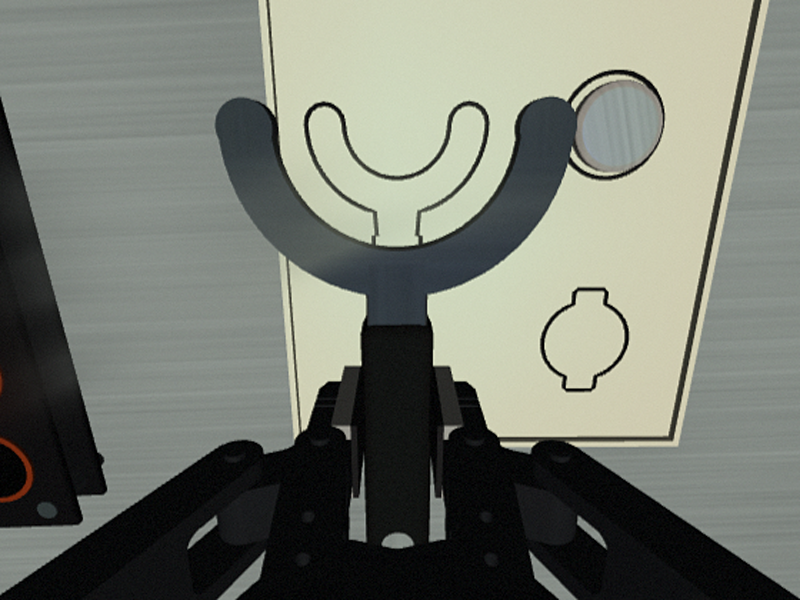

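```bash
python3 - <<'E'
from h import *
w=wpt('w5')
ang=lambda a,b:np.arctan2(*(a-b)[::-1])
a=w(324.5,121.5,.004)[:2];b=w(469,121,.004)[:2];m=(a+b)/2;print(a,b,np.linalg.norm(a-b),m,ang(a,b)-np.pi/2)
t=w(397,103,.004);bot=w(397,179,.004);print('inner bottom to mid',m-bot[:2], w(396.5,216,.004)[:2])
e1=w(245.5,125,.1563)[:2];e2=w(548.5,125,.1563)[:2];me=(e1+e2)/2;print('pins',me,np.linalg.norm(e1-e2),ang(e1,e2)-np.pi/2,'d',m-me)
n1=w(590.5,289,.004)[:2];n2=w(579.5,390,.004)[:2];print('noz',(n1+n2)/2,ang(n1,n2),np.linalg.norm(n1-n2))
l=w(541.5,340,.004)[:2];r=w(628,340,.004)[:2];print((l+r)/2,np.linalg.norm(l-r))
E
```

```text
[0.56293594 0.40400827] [0.55990514 0.32348739] 0.08057790115445679 [0.56142054 0.36374783] -0.037622279142040416
inner bottom to mid [ 0.03137039 -0.00113365] [0.50875588 0.36604554]
pins [0.55547436 0.3639115 ] 0.07943174586832495 -0.040878537122341685 d [ 0.00594618 -0.00016368]
noz [0.42358836 0.24846372] -0.021449688306041735 0.07027336184806623
[0.4244709  0.24857021] 0.05552472006354792
```

Call:
apply_moves(
  deltas="0 0 0.04 0.1 0.01 -0.5 1;0 0 0 0.04 0 -0.8 1;0 0 0 0 0 -0.8 1;0 0 0 0 0 -0.7 1;0 0 0 0 0 -0.4 1;0 0 0 0 0 0 1;0 0 0 0 0 0 1",
)

```text
t: 10.95
ee_pos: [0.4783, 0.3668, 0.0933]
tcp_rot: [[0.999, -0.041, 0.0], [-0.041, -0.999, 0.0], [0.0, -0.0, -1.0]]
ft_force: [0.8, 0.6, -2.1]
width: 0.0205
finger_force: 59.9
```

```bash
python3 st.py; python3 look.py w6
```

```text
[0.4783 0.3668 0.0933] yaw -0.0405 [ 0.8  0.6 -2.1] [0.01 0.06 0.  ]
[0.47828083 0.3667884  0.09334659] [ 0.005 -0.02  -0.028  0.001 -0.006  0.002] [[ 0.    -0.951 -0.308  0.08 ]
 [ 1.     0.    -0.001 -0.001]
 [ 0.001 -0.308  0.951 -0.07 ]
 [ 0.     0.     0.     1.   ]]
```

View pics/w6.png

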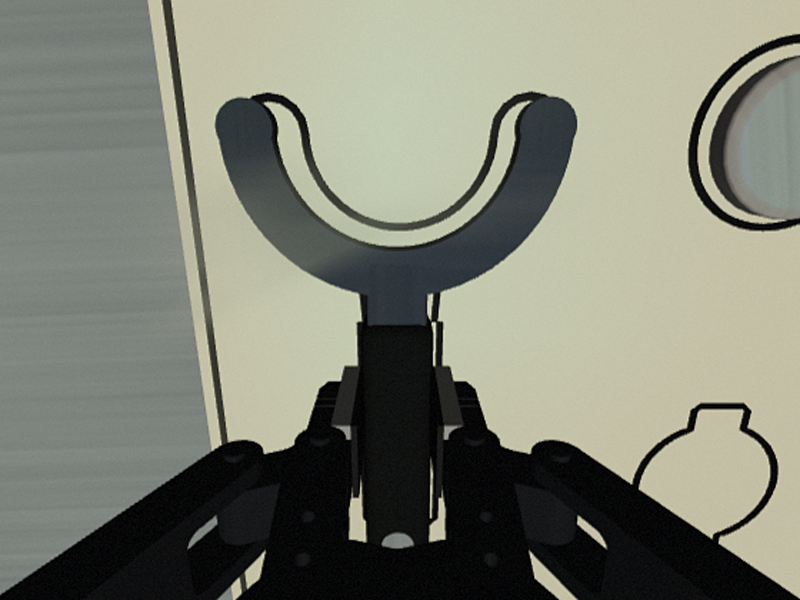

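```bash
python3 - <<'E'
from h import *
w=wpt('w6')
c=w(399,227,.004)[:2]; u=np.array([.9992,-.0405])
print('outline arc bottom',c,'mid if r=31.4',c+.0314*u)
s=w(397,247,.029-.006)[:2]; print('spanner inner bottom underside z .023, top .029',s,w(397,247,.029)[:2],'mid',s+.033*u)
l=w(306,130,.004);r=w(495,130,.004);print(l,r,(l+r)/2,np.linalg.norm(l-r)); print('grip c',w(399.5,325,.004), w(395.5,325,.0315))
e=(w(245.5,125,.029)+w(548.5,125,.029))/2;print('pins',e)
E
```

```text
outline arc bottom [0.53064801 0.36518017] mid if r=31.4 [0.56202289 0.36390847]
spanner inner bottom underside z .023, top .029 [0.52802396 0.36592944] [0.52931303 0.36587139] mid [0.56099756 0.36459294]
[0.56217644 0.39297039 0.004     ] [0.55979339 0.33410014 0.004     ] [0.56098492 0.36353526 0.004     ] 0.05891846224480819
grip c [0.49589454 0.36636055 0.004     ] [0.50668453 0.36722015 0.0315    ]
pins [0.56182691 0.36457688 0.029     ]
```

Call:
apply_moves(
  deltas="0 0 0 0 -0.02 -0.1 1;0 0 0 0 0 -0.1 1;0 0 0 0 0 -0.04 1;0 0 0 0 0 -0.02 1;0 0 0 0 0 0 1",
)

```text
t: 11.5
ee_pos: [0.4778, 0.3666, 0.0834]
tcp_rot: [[0.999, -0.04, 0.0], [-0.04, -0.999, 0.0], [0.0, -0.0, -1.0]]
ft_force: [-1.9, -1.8, 4.7]
width: 0.0202
finger_force: 60.8
```

Call:
apply_moves(
  deltas="0 0 0 0 0 0 0.3;0 0 0 0 0 0 0.3;0 0 0 0 0 0 0.3;0 0 0 0 0 0 0.3;0 0 0 0 0 0.2 0.3;0 0 0 0 0 0.6 0;0 0 0 0 0 0.9 0;0 0 0 0 0 0.9 0",
)

```text
t: 12.3
ee_pos: [0.4772, 0.3661, 0.1872]
tcp_rot: [[0.999, -0.04, -0.001], [-0.04, -0.999, -0.001], [-0.001, 0.001, -1.0]]
ft_force: [0.1, -0.2, 0.1]
width: 0.0427
finger_force: 0.0
```

```bash
python3 st.py
```

```text
[0.4772 0.3661 0.1872] yaw -0.0398 [ 0.1 -0.2  0.1] [-0.02 -0.01  0.01]
```

Call:
apply_moves(
  deltas="0 0 0.3 0.2 -0.6 0.4 0;0 0 0.3 0.2 -0.9 0.2 0;0 0 0.3 0.2 -0.9 0 0;0 0 0.3 0.2 -0.9 0 0;0 0 0.3 0.2 -0.9 0 0;0 0 0.3 0.2 -0.9 0 0;0 0 0.3 0.2 -0.9 0 0;0 0 0.3 0.2 -0.9 0 0",
)

```text
t: 13.1
ee_pos: [0.5419, 0.0889, 0.2111]
tcp_rot: [[0.992, 0.128, 0.001], [0.128, -0.992, 0.0], [0.001, -0.0, -1.0]]
ft_force: [-0.1, 0.3, -0.3]
width: 0.0428
finger_force: 0.0
```

Call:
apply_moves(
  deltas="0 0 0.4 0.3 -0.9 0 0;0 0 0.4 0.3 -0.9 0 0;0 0 0.2 0.32 -0.65 0 0;0 0 0 0 0 0 0;0 0 0 0 0 0 0",
)

```text
t: 13.6
ee_pos: [0.5785, -0.0081, 0.2106]
tcp_rot: [[0.981, 0.194, 0.0], [0.194, -0.981, 0.0], [0.0, -0.0, -1.0]]
ft_force: [-0.9, -0.6, 0.1]
width: 0.0428
finger_force: 0.0
```

```bash
python3 st.py; python3 look.py w7; python3 - <<'E'
from h import *
w=wpt('w4')
ang=lambda a,b:np.arctan2(*(a-b)[::-1])
a=w(438,29,.065)[:2];b=w(361,218,.065)[:2];print(ang(a,b))
E
```

```text
[ 0.5785 -0.0081  0.2106] yaw 0.1956 [-0.9 -0.6  0.1] [ 0.04 -0.04 -0.01]
[ 0.57851624 -0.00812593  0.21062255] [ 0.028 -0.007  0.015  0.004  0.     0.002] [[ 0.    -0.951 -0.308  0.08 ]
 [ 1.     0.    -0.001 -0.001]
 [ 0.001 -0.308  0.951 -0.07 ]
 [ 0.     0.     0.     1.   ]]
0.19780656109045897
```

View pics/w7.png

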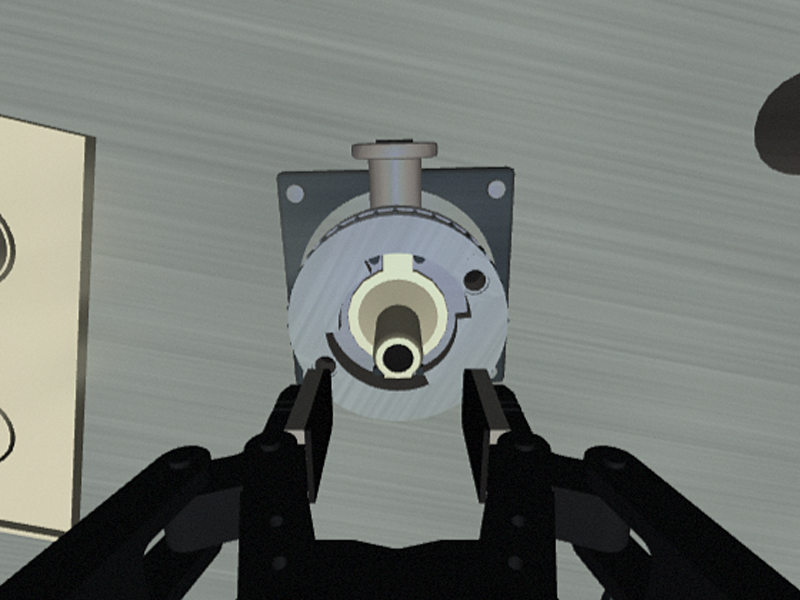

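```bash
python3 - <<'E'
from h import *
w=wpt('w7')
ang=lambda a,b:np.arctan2(*(a-b)[::-1])
a=w(476,279,.075)[:2];b=w(325.5,366,.075)[:2];print(ang(a,b)%np.pi, 'q cand',(ang(a,b)%np.pi)-1.047-.21,np.linalg.norm(a-b),(a+b)/2)
print('spout',w(398,358,.11)); e=w(398.5,256,.065)[:2]; print('ear',e, ang(e,np.array([.578,-.0077])))
c=[w(295,193,.012)[:2],w(497,188,.012)[:2]]; print('head yaw',ang(c[0],c[1])-np.pi/2)
E
```

```text
2.3215116814007484 q cand 1.0645116814007485 0.08048887956254254 [ 0.5788088  -0.00775273]
spout [ 0.57818262 -0.00761611  0.11      ]
ear [ 0.60749635 -0.00205188] 0.1891951697942311
head yaw 0.22011063033113687
```

Call:
apply_moves(
  deltas="0 0 0 0 0.01 -0.5 0;0 0 0 0 0 -0.6 0;0 0 0 0 0 -0.3 0;0 0 0 0 0 -0.05 0;0 0 0 0 0 0 1;0 0 0 0 0 0 1;0 0 0 0 0 0 1;0 0 0 0 0 0 1",
  squeeze=40,
)

```text
t: 14.45
ee_pos: [0.5791, -0.0072, 0.1532]
tcp_rot: [[0.981, 0.196, 0.002], [0.196, -0.981, 0.0], [0.002, 0.0, -1.0]]
ft_force: [0.5, 0.3, 1.0]
width: 0.0187
finger_force: 39.2
```

Call:
apply_moves(
  deltas="0 0 0 0 0 0 1;0 0 0 0 0 0.05 1;0 0 0 0 0 0.1 1;0 0 0 0 0 0.1 1;0 0 0 0 0 0 1",
)

```text
t: 14.95
ee_pos: [0.5788, -0.0072, 0.1631]
tcp_rot: [[0.981, 0.196, 0.001], [0.196, -0.981, 0.0], [0.001, 0.0, -1.0]]
ft_force: [0.2, -0.5, -0.3]
width: 0.0186
finger_force: 39.2
```

Call:
apply_moves(
  deltas="0 0 0 0 0 0.3 1;0 0 0 0 0 0.6 1;0 0 0 0 0 0.6 1;0 0 0 0 0 0.1 1;0 0 -0.3 -0.4 0.6 0 1;0 0 -0.4 -0.5 0.8 0 1;0 0 -0.4 -0.5 0.8 0 1;0 0 -0.4 -0.5 0.8 0 1",
)

```text
t: 15.75
ee_pos: [0.501, 0.1135, 0.2256]
tcp_rot: [[0.996, 0.091, -0.001], [0.091, -0.996, -0.0], [-0.001, -0.0, -1.0]]
ft_force: [-0.4, 0.6, -0.8]
width: 0.0187
finger_force: 39.4
```

Call:
apply_moves(
  deltas="0 0 -0.4 -0.5 0.8 0 1;0 0 -0.4 -0.5 0.8 0 1;0 0 -0.4 -0.4 0.8 0 1;0 0 -0.4 -0.4 0.7 0 1;0 0 -0.2 -0.16 0.3 0 1;0 0 0 0 0 0 1;0 0 0 0 0 0 1",
)

```text
t: 16.45
ee_pos: [0.4237, 0.2485, 0.2259]
tcp_rot: [[1.0, -0.031, -0.001], [-0.031, -1.0, -0.001], [-0.001, 0.001, -1.0]]
ft_force: [-0.7, -0.3, -0.9]
width: 0.0184
finger_force: 39.5
```

```bash
python3 st.py
```

```text
[0.4237 0.2485 0.2259] yaw -0.0314 [-0.7 -0.3 -0.9] [ 0.05  0.02 -0.02]
```

Call:
apply_moves(
  deltas="0 0 -0.05 0.02 0 -0.6 1;0 0 0 0 0 -0.8 1;0 0 0 0 0 -0.8 1;0 0 0 0 0 -0.6 1;0 0 0 0 0 -0.2 1;0 0 0 0 0 -0.1 1;0 0 0 0 0 0 1",
)

```text
t: 17.15
ee_pos: [0.4255, 0.2485, 0.1026]
tcp_rot: [[0.999, -0.037, 0.0], [-0.037, -0.999, 0.0], [0.0, -0.0, -1.0]]
ft_force: [-0.0, 0.2, -0.8]
width: 0.0187
finger_force: 39.5
```

Call:
apply_moves(
  deltas="0 0 0 0 0 -0.08 1;0 0 0 0 0 -0.03 1;0 0 0 0 0 0 1",
)

```text
t: 17.45
ee_pos: [0.4252, 0.249, 0.0986]
tcp_rot: [[0.999, -0.036, 0.001], [-0.036, -0.999, 0.001], [0.001, -0.001, -1.0]]
ft_force: [-0.8, -1.0, -0.9]
width: 0.0188
finger_force: 39.5
```

Call:
apply_moves(
  deltas="0 0 0 -0.01 0 -0.03 1;0 0 0 0 0 0 1",
)

```text
t: 17.65
ee_pos: [0.4249, 0.249, 0.0972]
tcp_rot: [[0.999, -0.036, 0.001], [-0.036, -0.999, 0.001], [0.001, -0.001, -1.0]]
ft_force: [1.0, -0.9, 2.1]
width: 0.0189
finger_force: 39.6
```

```bash
cat > chk.py <<'E'
from h import *
from scipy.optimize import least_squares
s=ctrl.get_state(); d=get_image('wrist'); g=cv2.cvtColor(d['frame'],cv2.COLOR_RGB2GRAY)
K=np.array(d['camera_matrix'])
v,u=np.where(g<75)
T=np.array(d['tool_from_camera']);R=s['tcp_rot']@T[:3,:3];o=s['ee_pos']+s['tcp_rot']@T[:3,3]
r=np.c_[u,v,np.ones(len(u))]@np.linalg.inv(K).T@R.T; P=o+r*((.004-o[2])/r[:,2])[:,None]
c=np.array([.424,.2486]);q=P[:,:2]-c;rad=np.hypot(*q.T);a=np.degrees(np.arctan2(q[:,1],q[:,0]))
m=(rad>.023)&(rad<.031)&(abs(a)<75)&(abs(a)>18)
f=least_squares(lambda x:np.hypot(*(P[m,:2]-x).T)-.027,c,loss='soft_l1',f_scale=.0005)
print(m.sum(),'outline',f.x.round(4),'rms',np.sqrt(np.mean(f.fun**2)),np.histogram(a[m],8)[0],'tcp',s['ee_pos'].round(4))
E
python3 chk.py
```

```text
545 outline [0.4239 0.2487] rms 0.001377842696134631 [ 76  74  94   3   4 107  99  88] tcp [0.4249 0.249  0.0972]
```

Call:
apply_moves(
  deltas="0 0 0 0 0 0 0.3;0 0 0 0 0 0 0.3;0 0 0 0 0 0 0.3;0 0 0 0 0 0 0.3;0 0 0 0 0 0.3 0.3;0 0 0 0 0 0.8 0.3;0 0 0 0 0 0.9 0.3;0 0 0 0 0 0.9 0.3",
)

```text
t: 18.5
ee_pos: [0.4242, 0.2486, 0.2145]
tcp_rot: [[0.999, -0.036, -0.0], [-0.036, -0.999, -0.0], [-0.0, 0.0, -1.0]]
ft_force: [-0.3, 0.5, 0.4]
width: 0.0301
finger_force: 0.0
```

Call:
apply_moves(
  deltas="0 0 0 -0.1 -0.9 0.5 0.3;0 0 0 0 -0.9 0.2 0.3;0 0 0 0 -0.9 0 0.3;0 0 0 0 -0.9 0 0.3;0 0 0 0 -0.9 0 0.3;0 0 0 0 -0.9 0 0.3;0 0 0 0 -0.9 0 0.3;0 0 0 0 0 0 0.3",
)

```text
t: 19.3
ee_pos: [0.4204, -0.0065, 0.2417]
tcp_rot: [[0.999, -0.041, 0.001], [-0.041, -0.999, -0.002], [0.001, 0.002, -1.0]]
ft_force: [0.8, -0.3, 0.3]
width: 0.0298
finger_force: 0.0
```

```bash
python3 - <<'E'
from h import *
import pickle
ctrl.get_state()
old=pickle.load(open('top.pkl','rb'));d=get_image('top')
f=d['frame'];K=np.array(d['camera_matrix']);R=np.array(d['rotation']);o=np.array(d['origin'])
def px(p): c=K@(R.T@(np.array(p)-o)); return c[:2]/c[2]
print('spout top seen should be near',px((.424-.0025,.2487-.0015,.054)))
g=cv2.cvtColor(f,cv2.COLOR_RGB2GRAY)
# ascii view of nozzle outline & spanner areas
u,v=px((.424,.2487,.004)).astype(int);print(u,v)
for y in range(v-18,v+18): print(' '.join('%3d'%g[y,x] for x in range(u-17,u+18)))
dk=(g<90).astype(np.uint8)
S=np.zeros_like(dk);S[170:285,100:155]=dk[170:285,100:155]
ys,xs=np.where(S);P=np.array([at_z(d,(a,b),.018)[:2] for a,b in zip(xs,ys)])
print(len(xs),P.min(0),P.max(0))
df=cv2.absdiff(cv2.cvtColor(old['frame'],cv2.COLOR_RGB2GRAY),g)
for n,(x0,y0,x1,y1) in dict(plug=(170,188,197,214),oil=(262,85,295,135),shaker=(345,117,376,150)).items(): print(n,df[y0:y1,x0:x1].mean())
E
```

```text
spout top seen should be near [175.97695751 250.53238588]
179 251
187 187 186 187 187 185 186 186 187 187 187 187 187 187 187 187 187 186 187 186 186 187 187 187 187 187 187 186 187 187 187 188 188 186 187
186 187 186 187 186 187 186 187 186 186 187 187 187 187 185 186 187 187 186 187 187 187 187 187 187 188 187 188 187 188 187 187 187 188 187
186 186 186 186 186 187 187 187 186 187 187 188 186 187 187 187 187 188 188 187 188 188 188 188 188 187 188 187 186 187 187 188 188 186 187
186 187 187 186 187 186 187 187 187 187 186 187 187 187 187 186 184 182 181 181 182 182 185 187 189 188 187 187 186 188 187 186 187 187 188
186 186 187 186 187 187 187 186 187 186 187 187 187 186 183 177 167 159 157 157 159 160 169 179 186 188 188 188 187 187 186 187 187 187 187
187 187 187 186 186 186 187 187 187 187 187 187 186 184 173 157 145 140 138 138 139 138 145 160 178 187 187 187 187 188 187 188 186 188 187
186 186 186 186 187 187 186 186 187 186 188 186 188 182 167 157 158 160 160 159 156 150 141 146 167 184 188 187 187 187 187 187 187 187 188
187 186 187 186 187 187 186 187 187 187 188 188 188 18
[... 3427 characters left out ...]
87 188 188 188 188
187 187 188 186 187 188 188 187 188 188 188 188 182 160 135 134 144 150 154 152 144 137 151 175 187 188 188 189 188 188 189 188 188 188 187
187 187 187 188 188 188 187 188 188 188 188 188 185 174 153 138 137 140 142 142 142 151 170 184 189 188 188 187 188 188 187 188 188 188 188
187 187 188 187 188 188 187 188 188 188 188 189 188 184 176 168 166 166 165 166 167 175 184 189 189 188 188 188 187 188 188 187 188 188 188
187 186 188 188 188 188 188 188 188 188 188 188 188 189 187 186 185 185 185 184 185 187 189 188 188 188 188 188 187 188 188 187 187 188 188
498 [0.41535748 0.31785582] [0.56269736 0.40642414]
plug 8.854700854700855
oil 5.821212121212121
shaker 7.170087976539589
```

```bash
python3 - <<'E'
from h import *
import pickle
old=pickle.load(open('top.pkl','rb'))['frame'];f=get_image('top')['frame']
G=lambda a:np.float32(cv2.cvtColor(a,cv2.COLOR_RGB2GRAY))
a,b=G(old),G(f)
print('bg',a[250:270,430:460].mean(),b[250:270,430:460].mean(),a[100:120,330:340].mean(),b[100:120,330:340].mean())
for n,(x0,y0,x1,y1) in dict(plug=(165,183,202,219),oil=(262,85,295,135),shaker=(345,117,376,150)).items():
    print(n,cv2.phaseCorrelate(a[y0:y1,x0:x1].copy(),b[y0:y1,x0:x1].copy()))
E
python3 st.py
```

```text
bg 123.01 130.75 124.1 131.84
plug ((-0.04205910072374763, 0.09945491590566746), 0.8950871957672967)
oil ((-0.03101111406914825, 0.22911549741226978), 0.8949615160624186)
shaker ((0.03814530363446167, 0.07221854510204295), 1.017186127603054)
[ 0.4205 -0.0038  0.2414] yaw -0.039 [-0.2  0.3 -0.7] [ 0.02 -0.02  0.01]
```

Plug, oil bottle and shaker haven't moved: the differences were only a change in overall brightness. Everything is in place and the arm is clear.

```bash
python3 -c "
from station import order
print(order.sign_off())"
```

```text
the job is handed in; nothing more can be done
None
```

The job is handed in at about 19 s: the ring was turned to its stop with the spanner, the spanner lies pins down in its outline, the nozzle stands spout up in the eared outline, and the plug, oil bottle and shaker were not moved.

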